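# Bear down and turn the load box to full

## Task

Set the small free-standing load box to full load: hold it down on the mat by pressing on its stiff knob (firmly, but with no more than 25 N) while turning the knob clockwise all the way to its stop, so that the box itself neither spins nor wanders. Then push the large button on the test console all the way down to start the test, and let go. Leave the console's small button alone and do not disturb the screwdriver, the heat sink or the spool that lie beside them.

Things in the scene. Friction and masses are not known exactly. Their poses are not given: they have to be found in the camera images.
- load: The load box: loose white steel box, 100 x 100 x 60, on four rubber feet 6 high, 38 from its axis; about 0.45 kg. Origin: centre of the underside of the feet; z up. Deck 66 above the origin, with a stiff black knob in its middle and two steel posts 12 high, 37 from the axis. Unpressed, the box spins with the knob; pressed down with 12 to 18 N the feet hold and the knob turns.
- knob_grip (a point): On the knob's vertical axis, 37 to 44 above the deck. The grip is a cylinder 46 across, from 27 below this point to 10 above; a skirt 60 across and 5 thick is under it. Pressed, the knob first sinks almost freely (2 N) through what is left of its 7 of end play (differs each time), then meets a stiff cushion (6 N per mm, 4 of travel), then is solid: judge the press by force.
- knob (a joint): Turn of the knob in rad, seen from above clockwise is growing: 0 at one stop, 2.6 at the other, which is full load. At 0 the white pointer on the knob points 1.3 rad to the left (counterclockwise, seen from above) of the box's +x axis, at 2.6 it points 1.3 rad to the right, next to a steel post. It stays where it is left, and needs about 0.26 N m to turn. Counts as at the stop above 2.5.
- load_edge (a point): Point on the middle of the load box's -x side, 50 from its vertical axis and 36 above its origin; shows whether the box has spun or slid. It should stay within 20 of where it began.
- mat: The black rubber bench mat, 620 x 1300 x 4, fixed; origin under its centre. Its top is 4 above the work surface.
- console: The test console: a fixed grey box 150 (x) x 90 (y) x 45 high with two round upright grey buttons on its top. Origin: centre of its underside.
- start_top (a point): Centre of the top of the console's large button (32 across), on the console's -x end, 42 from its middle. Sprung; travel 6 downward, fully down at 5 N.
- start (a joint): Travel of the large button in m: 0 released, 0.006 fully down. It counts as pressed past 0.0045.
- lamp_test (a joint): Travel of the small button (16 across) on the console's +x end, 45 from its middle: 0 released, 0.006 down. Not to be pressed.
- driver: Loose black-handled screwdriver lying along its x axis between the two working places. Not part of the job.
- heatsink: Loose aluminium finned heat sink, 90 x 60 x 28. Not part of the job.
- spool: Loose steel spool, 60 across, 52 high. Not part of the job.
Not all that is in view belongs to the job. Leave any green look-alike of the load alone.

How it is judged:
By the outcome, as a careful person would: the job done as asked, in the order asked, and still so for the second after the job is handed in, with the robot touching nothing.
It also fails if it takes over 67 s, if anything falls off the work surface, if the arm or the gripper's body presses on something with over 40 N, if the wrist force passes 120 N, or if a joint passes its speed limit or range.

## Robot

A 6-joint arm with a two-finger parallel gripper is mounted at the origin on the work surface. World frame = base frame: x ahead of the robot, y to its left, z up, the work surface at z = 0. Lengths are in m, angles in rad, forces in N, time in s.
With the tool pointing down it reaches from about 0.3 to 0.85 m from the base axis. Payload 4.2 kg.
Tool frame: the origin (TCP) lies between the finger pads; the fingertips stand 11 mm ahead of it and the grasp point (between the pads) lies 8 mm behind it (r.tips_ahead is the distance from the TCP to the fingertips, in m); z points along the fingers, y is the line along which they close (so a half turn about z gives the same grasp; the last joint's range is limited). The gripper opens to 91 mm and grips with 3 to 60 N. Pads are 32 mm wide; open, the fingers measure 118 mm over their backs; the gripper's body (76 mm by 178 mm) begins 60 mm behind the grasp point.
Start: joints at [1.285, 0.32, 1.565, -0, 1.257, -0.02], TCP at [0.151, 0.555, 0.225] pointing down, gripper open.
Joint ranges: [-3.11, 3.11], [-0.84, 2.01], [0.21, 2.61], [-1.34, 4.49], [0.05, 2.63], [-2.56, 2.56]. Speed limits (rad/s): [2.57, 2.57, 3.14, 3.14, 3.14, 3.14].

## Interface

Orientations are given as a unit quaternion [w, x, y, z].
In Python, from cell import r, cams, spotter gives the robot as it stands.
- The arm moves only by the tool jog_arm, never from a script. Its argument "series" is a list of rows, each a list of 5 numbers: the opening, from 0 (shut) to 1 (fully open), then the shift along the tool's x, y, z in mm, then the turn about the tool's z in degrees. In form: [[grip, dx, dy, dz, turn], ...]. A call has 1 to 10 rows; each row is the pose to reach, as a shift and turn from the pose commanded when the call began, along the tool's axes at that moment; what a row does not reach only later rows make up. A row lasts 1/10 s, in which the tool goes at most 50 mm and 8.59 degrees, less where a joint would pass 70% of its speed; a pose out of reach is approached as far as the arm can. A call with a gripper value outside its range is refused whole. The fingers move at their own pace and stop on an object; "grip_force" is the grip in N (left out, the last holds). Time passes only in rows, so rows that repeat a pose let the fingers close. It gives the time, the measured TCP pose, the force, the opening and the grip force at its end, in the units of the state.
- r.state(): the state, without advancing time (a new reading comes with each control period).
- cams.camera(name): name is "scene" or "top"; returns the picture (420x560x3 uint8, red, green, blue); there is no depth.
- cams.camera_params(name): a dict with "camera_matrix" (3x3 intrinsics, pixels), "k1" (the pictures are not rectified: a ray, as slopes to the right and down, at radius r is drawn at 1 + k1 r^2 times it, then the intrinsics apply), "position" and "orientation" of the camera in the world. Camera axes: x right, y up, looking along -z (the intrinsics and any distortion apply to the point x, -y, -z); pixel columns grow to the right and rows downward; lengths in m; the calibration is good to about 2 mm. A picture is of the moment at which its call begins. camera_params takes no time and is no camera call.
- r.finish_job(): hands the job in; it is judged then, once.
Trained networks look in the newest picture that a camera, given by its name, has taken for a name from the list of things; names that differ only in an ending like _2 or _b are one class to them, and where a whole thing is asked for, a point or a joint stands for the part that bears it (a point fixed in the world has none). Each returns a list of dicts, best first, with "conf" (0 to 1); they miss things now and then, are a little off and sometimes report something else, mostly with a low value. They report only what shows in the picture. A call takes as long as a camera call. They do not tell look-alikes from the thing itself.
- spotter.masks_of(camera, query): "region" (420x560 bool, what is visible of it) and "extent" ([centre column, centre row, width, height] in pixels, round what is visible of it).
The state is a dict: "clock": time; "joint_positions": joint angles; "qvel": joint speeds; "effort": joint torques, N m; "ee_pos": TCP position; "orientation": TCP orientation; "wrist_force": force on the tool from outside, world axes, zero at the start; "ft_torque": the same for the moment, N m; "finger_gap": finger opening in m; "finger_force": force on a finger pad.
Only numpy, scipy, OpenCV 4.12 (cv2) and the standard library are available. Lean on these libraries where they do the work, as an engineer would, in place of code of your own. Each camera call takes 0.05 s, during which the arm holds its last target. There are 200 camera calls.

## Working session

There is one attempt and no reset: what is moved stays moved. The work goes in short steps, Python scripts to look and compute and a tool call to move; the robot and the scene stay as the last step left them, time stands still between calls to the robot, and variables do not carry over. Pictures are saved under pics/ and viewed, at most 10 in all, crops included, and the job is handed in when it is done.

Besides the shell and the picture viewer there is one more tool, called after "Emit:" in YAML: its name, and indented under it one key for each argument. jog_arm: Moves the arm, as the interface text tells. Its arguments: {"type":"object","properties":{"series":{"type":"array"},"grip_force":{"type":"number"}},"required":["series"]}

```bash
mkdir -p pics; ls
cat > h.py <<'E'
import numpy as np, cv2
from scipy.spatial.transform import Rotation as R
from cell import r, cams, spotter
def ray(cam,px):
    p=cams.camera_params(cam);K=np.array(p["camera_matrix"]);k=p["k1"]
    d=np.linalg.solve(K,[px[0],px[1],1])[:2];u=d.copy()
    for _ in range(20): u=d/(1+k*(u@u))
    q=p["orientation"];M=R.from_quat([q[1],q[2],q[3],q[0]])
    return np.array(p["position"]),M.apply([u[0],-u[1],-1])
def at_z(cam,px,z):
    o,d=ray(cam,px);return o+d*(z-o[2])/d[2]
def proj(cam,P):
    p=cams.camera_params(cam);K=np.array(p["camera_matrix"]);q=p["orientation"]
    c=R.from_quat([q[1],q[2],q[3],q[0]]).inv().apply(np.array(P)-p["position"])
    u=np.array([c[0],-c[1]])/-c[2];u=u*(1+p["k1"]*(u@u));return (K@[u[0],u[1],1])[:2]
def snap(cam,fn=None):
    im=cams.camera(cam)
    if fn: cv2.imwrite("pics/"+fn,im[:,:,::-1])
    return im
E
python3 - <<'E'
from h import *
for c in("top","scene"):
    snap(c,c+"0.png");p=cams.camera_params(c);print(c,p["position"],p["orientation"],p["k1"],p["camera_matrix"])
    for q in("load","knob","console","start","lamp_test","driver","heatsink","spool"):
        for m in spotter.masks_of(c,q)[:3]: print(c,q,round(m["conf"],2),np.round(m["extent"],1))
a=np.hstack([cv2.imread("pics/top0.png"),cv2.imread("pics/scene0.png")]);
print(r.state())
E
```

```text
pics
top [0.35565105 0.00256842 1.53259481] [-0.69839145 -0.01549329  0.02119786  0.71523422] -0.15665538850058194 [[483.38011204   0.         276.09960799]
 [  0.         483.38011204 217.66888624]
 [  0.           0.           1.        ]]
top load 0.95 [392.3 289.9  47.2  43.8]
top load 0.94 [339.9 168.6  37.   42. ]
top knob 0.82 [397.4 291.2  20.9  22.2]
top knob 0.74 [341.  163.6  16.2  12.3]
top console 0.57 [205.3 173.3  45.8  53.2]
top start 0.38 [198.8 184.8  10.    5.4]
top lamp_test 0.16 [204.6 174.2  43.1  54.1]
top driver 0.75 [274.4 199.1   5.5  29.9]
top heatsink 0.75 [147.5 200.2  28.4  28. ]
top spool 0.65 [405.9 169.6  24.1  19.9]
scene [ 1.40792231 -0.13872077  0.75289073] [0.65996183 0.36842275 0.30464592 0.57957392] -0.1785006720160941 [[490.66852611   0.         267.2847401 ]
 [  0.         490.66852611 214.78962538]
 [  0.           0.           1.        ]]
scene load 0.89 [173.2 283.8  54.   64.5]
scene load 0.6 [117.5 196.6  50.1  51.3]
scene knob 0.97 [116.5 181.5  17.4  27.2]
scene knob 0.63 [170.  266.5  26.   31.3]
scene console 0.71 [354.4 275.6  43.5 
[... 439 characters left out ...]
ons': array([ 1.28501000e+00,  3.19571190e-01,  1.56452902e+00,  6.39149165e-06,
        1.25740033e+00, -1.99988598e-02]), 'qvel': array([ 3.03465797e-04,  2.49034536e-04,  1.54336774e-03, -1.90261625e-03,
       -3.26698523e-05,  6.01041144e-04]), 'effort': array([-4.63661618e-04, -4.12339139e+01, -2.32234526e+01,  7.27386936e-02,
        3.74935241e-02,  8.03012142e-06]), 'ee_pos': array([0.15103106, 0.55480885, 0.22498122]), 'orientation': array([4.00959974e-06, 1.32503886e-01, 9.91182485e-01, 4.59820705e-05]), 'wrist_force': array([ 0.05485863, -0.61126698, -0.67324197]), 'ft_torque': array([-0.01927232,  0.01080047, -0.00255693]), 'finger_force': 0.0, 'finger_gap': 0.09100319521629843}
```

View pics/top0.png

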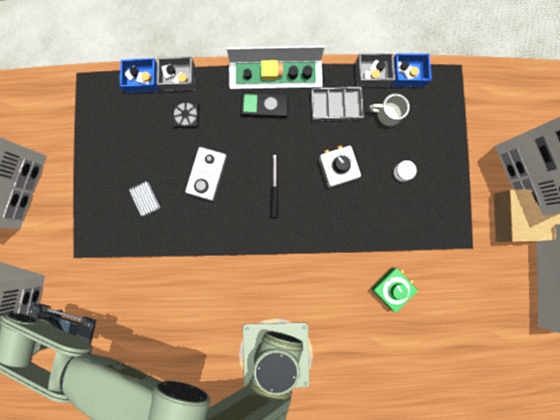

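View pics/scene0.png

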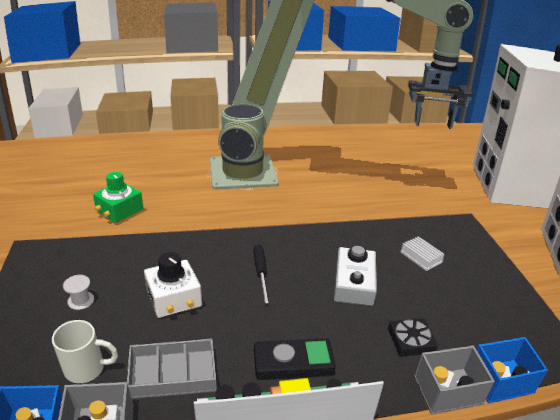

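The white box at top (340,167) / scene (172,285) is the load: it stands on the mat and has a black knob. The green box at top (397,290) / scene (118,197) is the look-alike. On the console, the large button looks to be at top (201,186) and the small one at (209,158). I'll confirm this in one enlarged crop.

Run:
```python
from h import *
t=cv2.imread("pics/top0.png");s=cv2.imread("pics/scene0.png")
f=lambda im,c,w:cv2.resize(im[c[1]-w:c[1]+w,c[0]-w:c[0]+w],(400,300) if 0 else (300,300),interpolation=cv2.INTER_CUBIC)
cv2.imwrite("pics/crop1.png",np.vstack([np.hstack([f(t,(340,166),30),f(s,(173,284),38)]),np.hstack([f(t,(205,173),30),f(s,(355,275),36)])]))
# top: knob top z ~ .004+.066+.0505
print("knob", at_z("top",(341.5,163.5),.12), at_z("scene",(171,259),.122))
print("box", at_z("top",(340.5,167),.070))
print("big",at_z("top",(201,186),.06),at_z("scene",(358,250),.06)); print("small",at_z("top",(209,158),.055),at_z("scene",(357,274),.055))
for z in(.1,.12):print(at_z("top",(341,163.6),z))
```

```text
knob [ 0.58487626 -0.20717732  0.12      ] [ 0.59090014 -0.20727261  0.122     ]
box [ 0.58220874 -0.21112947  0.07      ]
big [0.53481631 0.21802714 0.06      ] [0.52458954 0.22373575 0.06      ]
small [0.62200926 0.19287541 0.055     ] [0.60480383 0.19771232 0.055     ]
[ 0.58784532 -0.20862447  0.1       ]
[ 0.58460373 -0.20567607  0.12      ]
```

View pics/crop1.png

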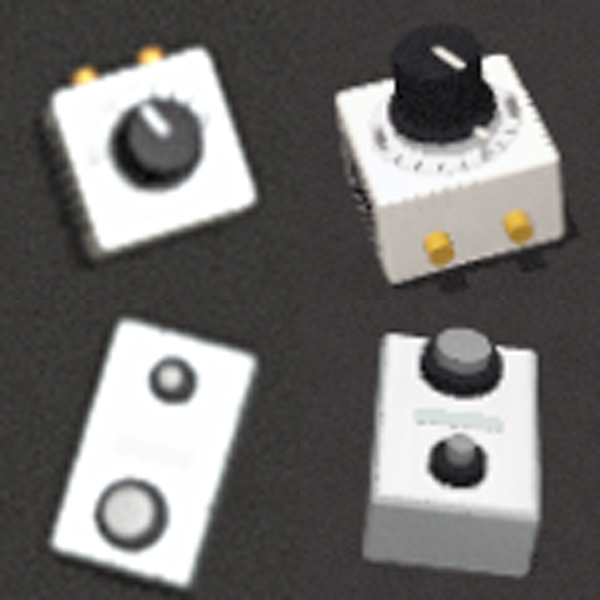

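Both are confirmed. The white box has a black knob, and its pointer is nearly along the box's +x (towards the dial fan and terminals). The console's large button is the one nearer the robot. Next I compute poses by fitting the corners seen in both views.

Run:
```python
from h import *
from scipy.optimize import least_squares
T=lambda p,o,s:(np.array(p)+.5)/s+np.array(o)-.5
ct=[T(p,(310,136),5) for p in[(52,92),(205,47),(257,200),(98,257)]]
cs=[T(p,(135,246),300/76) for p in[(80,190),(262,152),(215,55),(37,92)]]
# corner order in top: far-left(+x,+y),far-right(+x,-y),near-right,near-left ; scene (camera looks -x): near-left=(+x,-y)...
loc=np.array([(1,1),(1,-1),(-1,-1),(-1,1)])*.05
scn=[(1,-1),(1,1),(-1,1),(-1,-1)]
def res(v,cams_=("top","scene")):
    x,y,a=v;M=np.array([[np.cos(a),-np.sin(a)],[np.sin(a),np.cos(a)]]);o=[]
    for l,p in zip(loc,ct): 
        if "top" in cams_:o+=list(proj("top",[*(M@l+[x,y]),.07])-p)
    for l,p in zip(np.array(scn)*.05,cs):
        if "scene" in cams_:o+=list(proj("scene",[*(M@l+[x,y]),.07])-p)
    return o
for c in(("top",),("scene",),("top","scene")):
    s=least_squares(res,[.587,-.21,.28],args=(c,));print(c,s.x,np.round(s.fun,1))
def tri(a,b):
    A=[];B=[]
    for c,p in(("top",a),("scene",b)):
        o,d=ray(c,p);d/=np.linalg.norm(d);P=np.eye(3)-np.outer(d,d);A.append(P);B.append(P@o)
    return np.linalg.lstsq(np.vstack(A),np.hstack(B),rcond=None)[0]
S=300/72
print("big",tri(T((130,213),(175,143),5),T((163,45),(319,239),S)))
print("small",tri(T((175,78),(175,143),5),T((160,145),(319,239),S)))
# knob top centre / pointer
x,y=s.x[:2]
a=T((143,103),(310,136),5);b=T((160,133),(310,136),5)
pa,pb=at_z("top",a,.121),at_z("top",b,.121);print("ptr",pa,pb,np.degrees(np.arctan2(*(pa-pb)[1::-1])))
a=T((160,65),(135,246),300/76);b=T((137,48),(135,246),300/76)
pa,pb=at_z("scene",a,.121),at_z("scene",b,.121);print("ptr",pa,pb,np.degrees(np.arctan2(*(pa-pb)[1::-1])))
```

```text
('top',) [ 0.5873633  -0.210533    0.28059864] [-0.2  0.7 -0.1  0.3 -0.3  0.4  0.6 -1.4]
('scene',) [ 0.58331002 -0.20922731  0.26135583] [-0.3  2.4  0.3  0.7 -0.7 -2.   0.7 -1.6]
('top', 'scene') [ 0.5854469  -0.2095726   0.26950328] [-0.4  1.1 -0.1  1.  -0.7  1.3  0.1 -0.9 -0.3  3.2  0.3  1.2 -1.1 -1.5
  0.4 -0.8]
big [0.53606019 0.21788866 0.07078155]
small [0.61910811 0.19032575 0.06916503]
ptr [ 0.60675273 -0.1979814   0.121     ] [ 0.58859784 -0.20746679  0.121     ] 27.5857254521523
ptr [ 0.60089096 -0.19861648  0.121     ] [ 0.58511955 -0.21093555  0.121     ] 37.99344130301954
```

Emit:
jog_arm:
  series:
    - [1, -20, -20, 0, 0]
    - [1, -622, -624, 0, 0]
    - [1, -622, -624, 0, 0]
    - [1, -622, -624, 0, 0]
    - [1, -622, -624, 0, 0]
    - [1, -622, -624, 0, 0]
    - [1, -622, -624, 0, 0]
    - [1, -622, -624, 0, 0]
    - [1, -622, -624, 0, 0]
    - [1, -622, -624, 0, 0]

```text
clock: 1.9
ee_pos: [0.3886, 0.1374, 0.2254]
orientation: [0.001, 0.132, 0.991, 0.0]
wrist_force: [0.6, 0.3, -0.1]
finger_gap: 0.0915
finger_force: 0.0
```

Emit:
jog_arm:
  series:
    - [1, -283, -283, 0, 0]
    - [1, -283, -283, 0, 0]
    - [1, -283, -283, 0, 0]
    - [1, -283, -283, 0, 0]
    - [1, -283, -283, 0, 0]
    - [1, -283, -283, 0, 0]
    - [1, -283, -283, 0, 0]
    - [1, -283, -283, 0, 0]
    - [1, -283, -283, 0, 0]
    - [1, -283, -283, 0, 0]

```text
clock: 2.9
ee_pos: [0.5864, -0.2087, 0.2241]
orientation: [-0.001, 0.133, 0.991, 0.0]
wrist_force: [-0.6, 0.8, 0.1]
finger_gap: 0.0911
finger_force: 0.0
```

Run:
```python
from h import *
t=snap("top");s=snap("scene");st=r.state();print(st["ee_pos"],st["orientation"],st["joint_positions"],st["wrist_force"])
f=lambda im,c,w:cv2.resize(im[c[1]-w:c[1]+w,c[0]-w:c[0]+w],(400,400),interpolation=cv2.INTER_CUBIC)
cv2.imwrite("pics/c2.png",np.hstack([f(t,(342,160),50),f(s,(173,240),80)])[:,:,::-1])
```

```text
[ 0.58595793 -0.20709781  0.22483152] [-4.85580732e-04  1.32246343e-01  9.91216688e-01  3.81647984e-04] [-3.58511664e-01  3.93972110e-01  1.45127089e+00  5.46699336e-04
  1.29746713e+00 -1.66418604e+00] [ 0.33015171  0.6615109  -0.07804801]
```

View pics/c2.png

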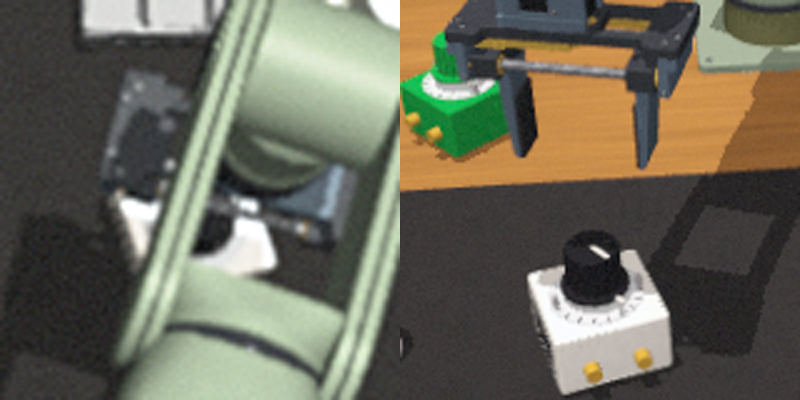

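Emit:
jog_arm:
  series:
    - [1, 0, 0, 20, 0]
    - [1, 0, 0, 50, 0]
    - [1, 0, 0, 80, 0]
    - [1, 0, 0, 100, 0]
    - [1, 0, 0, 113, 0]
    - [1, 0, 0, 118, 0]
    - [1, 0, 0, 118, 0]
    - [1, 0, 0, 118, 0]

```text
clock: 3.8
ee_pos: [0.5873, -0.2081, 0.1082]
orientation: [0.001, 0.132, 0.991, -0.0]
wrist_force: [-0.1, -0.7, 0.4]
finger_gap: 0.091
finger_force: 0.0
```

Run:
```python
from h import *
s=snap("scene");L=[]
for i in range(4): cams.camera("scene");L.append(r.state())
print(np.mean([l["ee_pos"] for l in L],0),np.mean([l["wrist_force"] for l in L],0))
P=np.mean([l["ee_pos"] for l in L],0)
im=s[220:310,118:238,::-1];im=cv2.resize(im,(800,600),interpolation=cv2.INTER_CUBIC)
for z in(.095,.125):
  u=(proj("scene",[P[0],P[1],z])-[118,220])*6.67;cv2.circle(im,tuple(int(v) for v in u),4,(0,0,255),-1)
cv2.imwrite("pics/c3.png",im)
```

```text
[ 0.58712295 -0.20829784  0.10794443] [-0.03577828  0.07456512  0.04926664]
```

View pics/c3.png

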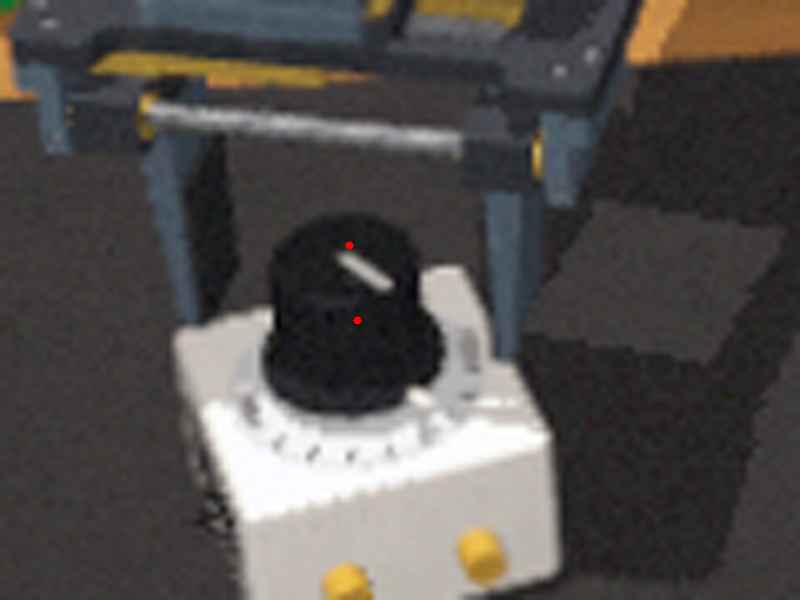

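Emit:
jog_arm:
  series:
    - [0.7, 0, -1.5, 2, 0]
    - [0.6, 0, -1.5, 2, 0]
    - [0.55, 0, -1.5, 2, 0]
    - [0.52, 0, -1.5, 2, 0]
    - [0.4, 0, -1.5, 2, 0]
    - [0.3, 0, -1.5, 2, 0]
    - [0.3, 0, -1.5, 2, 0]
    - [0.3, 0, -1.5, 2, 0]
  grip_force: 10

```text
clock: 4.85
ee_pos: [0.5861, -0.21, 0.105]
orientation: [-0.0, 0.132, 0.991, -0.0]
wrist_force: [-1.4, -1.7, 0.7]
finger_gap: 0.0458
finger_force: 10.0
```

Emit:
jog_arm:
  series:
    - [0.2, 0, -0.5, 0, 0]
    - [0.2, 0, -0.5, 0, 0]
    - [0.2, 0, -0.5, 1, 0]
    - [0.2, 0, -0.5, 2, 0]
    - [0.2, 0, -0.5, 2, 0]
  grip_force: 40

```text
clock: 5.35
ee_pos: [0.586, -0.2102, 0.1028]
orientation: [-0.0, 0.132, 0.991, -0.0]
wrist_force: [-1.3, -1.9, 0.8]
finger_gap: 0.0454
finger_force: 40.0
```

Emit:
jog_arm:
  series:
    - [0.2, 0, 0, 1, 0]
    - [0.2, 0, 0, 1, 0]

```text
clock: 5.55
ee_pos: [0.586, -0.2101, 0.1018]
orientation: [-0.0, 0.132, 0.991, -0.0]
wrist_force: [-1.2, -3.5, 1.7]
finger_gap: 0.0454
finger_force: 40.0
```

Emit:
jog_arm:
  series:
    - [0.2, 0, 0, 1, 0]
    - [0.2, 0, 0, 1, 0]

```text
clock: 5.75
ee_pos: [0.5861, -0.2102, 0.101]
orientation: [0.0, 0.132, 0.991, -0.0]
wrist_force: [-0.9, -3.0, 2.0]
finger_gap: 0.0449
finger_force: 40.0
```

Emit:
jog_arm:
  series:
    - [0.2, 0, 0, 1, 0]
    - [0.2, 0, 0, 1, 0]

```text
clock: 5.95
ee_pos: [0.5862, -0.2104, 0.1004]
orientation: [0.0, 0.132, 0.991, -0.0]
wrist_force: [-1.8, -4.5, 5.2]
finger_gap: 0.0451
finger_force: 40.0
```

Emit:
jog_arm:
  series:
    - [0.2, 0, -0.8, 1, 0]
    - [0.2, 0, -0.8, 1, 0]

```text
clock: 6.15
ee_pos: [0.5862, -0.2109, 0.0998]
orientation: [0.001, 0.133, 0.991, 0.0]
wrist_force: [-3.5, -3.8, 6.1]
finger_gap: 0.0453
finger_force: 40.0
```

Emit:
jog_arm:
  series:
    - [0.2, 0, 0, 0.7, 0]
    - [0.2, 0, 0, 0.7, 0]

```text
clock: 6.35
ee_pos: [0.5862, -0.211, 0.0995]
orientation: [0.001, 0.133, 0.991, -0.0]
wrist_force: [-2.9, -3.4, 8.8]
finger_gap: 0.0454
finger_force: 40.0
```

Emit:
jog_arm:
  series:
    - [0.2, 0, 0, 1, 0]
    - [0.2, 0, 0, 2, 0]
    - [0.2, 0, 0, 2, 0]

```text
clock: 6.65
ee_pos: [0.5862, -0.211, 0.0985]
orientation: [0.001, 0.133, 0.991, -0.0]
wrist_force: [-5.2, -2.3, 13.7]
finger_gap: 0.0454
finger_force: 40.0
```

Run:
```python
from h import *
L=[]
for i in range(3): cams.camera("scene");L.append(r.state())
for k in("ee_pos","wrist_force","ft_torque","joint_positions"):print(k,np.mean([l[k] for l in L],0))
```

```text
ee_pos [ 0.586203   -0.21104281  0.09854039]
wrist_force [-4.4466293  -2.33860147 13.68297613]
ft_torque [-0.3907159   0.8100358  -0.00460269]
joint_positions [-3.64069925e-01  4.91826927e-01  1.62695215e+00  9.13287872e-05
  1.02082536e+00 -1.66898088e+00]
```

Emit:
jog_arm:
  series:
    - [0.2, 0.8, 0, 0.8, 0]
    - [0.2, 0.8, 0, 0.8, 4]
    - [0.2, 0.8, 0, 0.8, 8]
    - [0.2, 0.8, 0, 0.8, 12]

```text
clock: 7.2
ee_pos: [0.5863, -0.2106, 0.0983]
orientation: [0.002, 0.236, 0.972, 0.0]
wrist_force: [-4.6, -0.3, 14.0]
finger_gap: 0.0453
finger_force: 40.0
```

```bash
cat > st.py <<'E'
from h import *
L=[]
for i in range(2): cams.camera("scene");L.append(r.state())
for k in("ee_pos","wrist_force","ft_torque"):print(k,np.round(np.mean([l[k] for l in L],0),4))
q=L[-1]["orientation"];print("yaw_y",np.degrees(R.from_quat([q[1],q[2],q[3],q[0]]).apply([0,1,0])[:2]@[0,0]+np.arctan2(*R.from_quat([q[1],q[2],q[3],q[0]]).apply([0,1,0])[1::-1])),"j6",L[-1]["joint_positions"][5])
E
python3 st.py
```

```text
ee_pos [ 0.5864 -0.2106  0.0983]
wrist_force [-2.9864 -0.7171 14.5792]
ft_torque [-0.2031  0.5799  0.1501]
yaw_y 62.724389320776666 j6 -1.4590028167196527
```

Emit:
jog_arm:
  series:
    - [0.2, 0, 0, 0.5, 4]
    - [0.2, 0, 0, 0.5, 8]
    - [0.2, 0, 0, 0.5, 12]
    - [0.2, 0, 0, 0.5, 16]
    - [0.2, 0, 0, 0.5, 20]

```text
clock: 7.8
ee_pos: [0.5869, -0.21, 0.0981]
orientation: [0.002, 0.402, 0.916, 0.001]
wrist_force: [-3.2, 0.1, 15.2]
finger_gap: 0.0454
finger_force: 40.0
```

```bash
python3 st.py
python3 - <<'E'
from h import *
s=snap("scene");im=cv2.resize(s[200:320,98:258,::-1],(800,600),interpolation=cv2.INTER_CUBIC);cv2.imwrite("pics/c4.png",im)
E
```

```text
ee_pos [ 0.5869 -0.21    0.0981]
wrist_force [-2.9595  0.23   15.7155]
ft_torque [0.1123 0.3925 0.1675]
yaw_y 42.71149327514028 j6 -1.1099369742943666
```

View pics/c4.png

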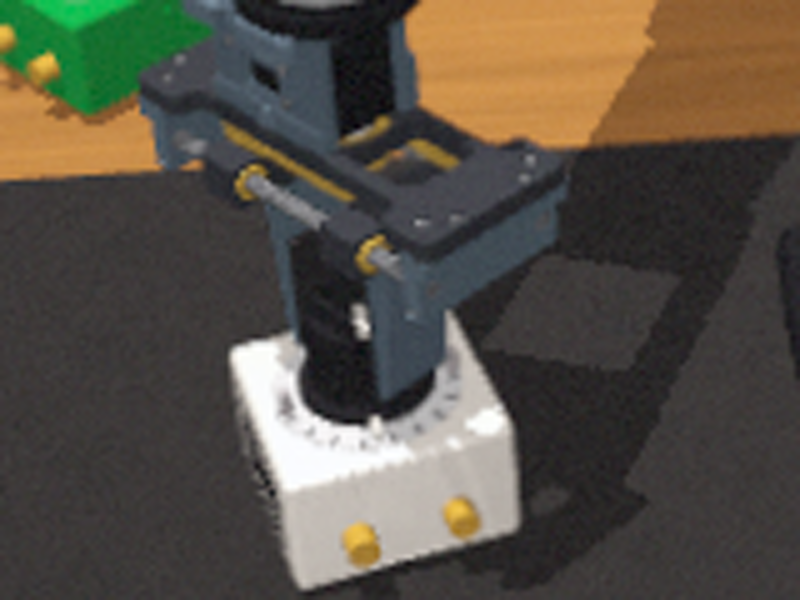

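The box stays put while the skirt mark has turned, so the press is holding. I continue turning.

Emit:
jog_arm:
  series:
    - [0.2, 0, 0, 0.3, 5]
    - [0.2, 0, 0, 0.3, 10]
    - [0.2, 0, 0, 0.3, 15]
    - [0.2, 0, 0, 0.3, 20]
    - [0.2, 0, 0, 0.3, 25]
    - [0.2, 0, 0, 0.3, 30]
    - [0.2, 0, 0, 0.3, 35]
    - [0.2, 0, 0, 0.3, 35]

```text
clock: 8.75
ee_pos: [0.5883, -0.2095, 0.0982]
orientation: [0.003, 0.658, 0.753, 0.003]
wrist_force: [0.1, 2.5, 14.9]
finger_gap: 0.0452
finger_force: 40.0
```

```bash
python3 st.py
```

```text
ee_pos [ 0.5883 -0.2095  0.0982]
wrist_force [4.0000e-03 2.0196e+00 1.5656e+01]
ft_torque [ 0.3365 -0.1054  0.0602]
yaw_y 7.73777411123745 j6 -0.4999293722482214
```

Emit:
jog_arm:
  series:
    - [0.2, 0, 0, 0, 4]
    - [0.2, 0, 0, 0, 8]
    - [0.2, 0, 0, 0, 12]
    - [0.2, 0, 0, 0, 15]

```text
clock: 9.25
ee_pos: [0.589, -0.2096, 0.0983]
orientation: [0.003, 0.751, 0.66, 0.004]
wrist_force: [2.1, 2.6, 15.5]
finger_gap: 0.0453
finger_force: 40.0
```

```bash
python3 st.py
```

```text
ee_pos [ 0.589  -0.2096  0.0983]
wrist_force [ 1.4518  2.5042 14.725 ]
ft_torque [ 0.3539 -0.3286  0.1935]
yaw_y -7.2888819346992735 j6 -0.23761198793954497
```

Emit:
jog_arm:
  series:
    - [0.2, 0, 0, 0.2, 3]
    - [0.2, 0, 0, 0.2, 6]

```text
clock: 9.55
ee_pos: [0.5893, -0.2097, 0.0982]
orientation: [0.003, 0.784, 0.62, 0.004]
wrist_force: [2.1, 2.0, 14.6]
finger_gap: 0.0455
finger_force: 40.0
```

```bash
python3 st.py
```

```text
ee_pos [ 0.5893 -0.2096  0.0982]
wrist_force [ 1.4837  3.1054 15.3468]
ft_torque [ 0.33   -0.3757  0.2033]
yaw_y -13.287838017752907 j6 -0.13293179638522434
```

Emit:
jog_arm:
  series:
    - [0.2, 0, 0, 0.2, 3]
    - [0.2, 0, 0, 0.2, 5]

```text
clock: 9.85
ee_pos: [0.5895, -0.2097, 0.0981]
orientation: [0.003, 0.811, 0.586, 0.005]
wrist_force: [1.7, 2.4, 15.7]
finger_gap: 0.0455
finger_force: 40.0
```

```bash
python3 st.py
python3 - <<'E'
from h import *
s=snap("scene");im=cv2.resize(s[200:320,98:258,::-1],(800,600),interpolation=cv2.INTER_CUBIC);cv2.imwrite("pics/c5.png",im)
E
```

```text
ee_pos [ 0.5895 -0.2097  0.0982]
wrist_force [ 2.357   2.6964 15.289 ]
ft_torque [ 0.2708 -0.3943  0.2245]
yaw_y -18.26915339581878 j6 -0.04596791914460166
```

View pics/c5.png

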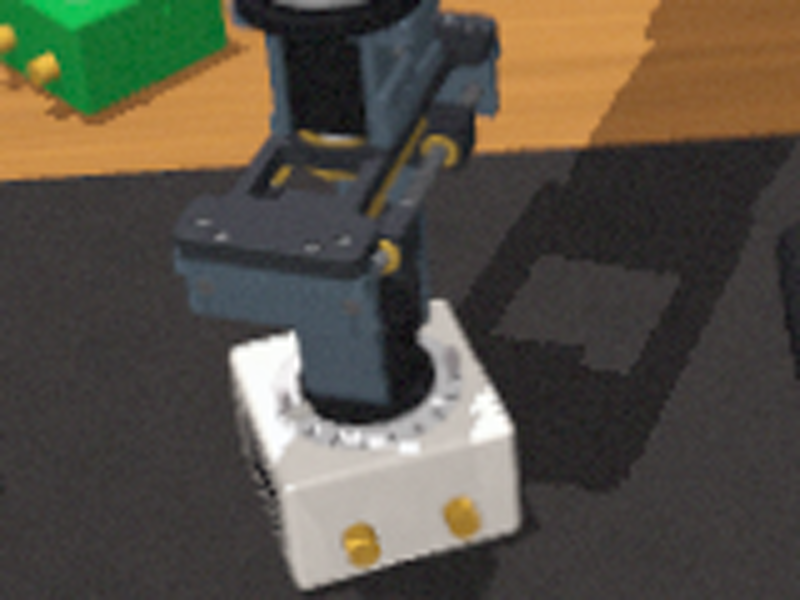

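Emit:
jog_arm:
  series:
    - [0.2, 0, 0, 0.5, 3]
    - [0.2, 0, 0, 0.5, 6]

```text
clock: 10.2
ee_pos: [0.5897, -0.2099, 0.098]
orientation: [0.003, 0.84, 0.542, 0.005]
wrist_force: [2.4, 3.1, 16.6]
finger_gap: 0.0453
finger_force: 40.0
```

```bash
python3 st.py
```

```text
ee_pos [ 0.5896 -0.2099  0.098 ]
wrist_force [ 2.1022  2.0605 17.1607]
ft_torque [ 0.2665 -0.372   0.3861]
yaw_y -24.242869201901435 j6 0.05855933238700729
```

Emit:
jog_arm:
  series:
    - [0.2, 0, 0, 0, 3]
    - [0.2, 0, 0, 0, 5]

```text
clock: 10.5
ee_pos: [0.5894, -0.2103, 0.098]
orientation: [0.003, 0.863, 0.506, 0.004]
wrist_force: [2.8, 1.7, 16.7]
finger_gap: 0.045
finger_force: 40.0
```

```bash
python3 st.py
```

```text
ee_pos [ 0.5894 -0.2104  0.0979]
wrist_force [ 0.8684  0.9935 16.3706]
ft_torque [ 0.0075 -0.2472  0.4067]
yaw_y -29.209598308182656 j6 0.1455125598108777
```

The torque rose from 0.22 to 0.40 N m and levelled off, so the stop is reached. I ease the press, open, rise and look.

Emit:
jog_arm:
  series:
    - [0.2, 0, 0, -2, 0]
    - [0.2, 0, 0, -4, 0]
    - [0.2, 0, 0, -5, 0]
    - [0.55, 0, 0, -5, 0]
    - [0.7, 0, 0, -5, 0]
    - [1, 0, 0, -5, 0]
    - [1, 0, 0, -5, 0]
    - [1, 0, 0, -5, 0]
    - [1, 0, 0, -5, 0]

```text
clock: 11.5
ee_pos: [0.5846, -0.2105, 0.0983]
orientation: [-0.001, 0.863, 0.506, -0.0]
wrist_force: [-0.0, 0.5, 0.1]
finger_gap: 0.0872
finger_force: 0.0
```

Emit:
jog_arm:
  series:
    - [1, 0, 0, -10, 0]
    - [1, 0, 0, -40, 0]
    - [1, 0, 0, -80, 0]
    - [1, 0, 0, -110, 0]
    - [1, 0, 0, -120, 0]
    - [1, 0, 0, -120, 0]

```text
clock: 12.1
ee_pos: [0.5857, -0.2109, 0.2206]
orientation: [0.001, 0.863, 0.506, 0.001]
wrist_force: [-0.5, 0.6, -0.8]
finger_gap: 0.0913
finger_force: 0.0
```

```bash
python3 st.py
python3 - <<'E'
from h import *
s=snap("scene");im=cv2.resize(s[220:325,108:248,::-1],(800,600),interpolation=cv2.INTER_CUBIC);cv2.imwrite("pics/c6.png",im)
E
```

```text
ee_pos [ 0.5846 -0.2104  0.218 ]
wrist_force [ 0.0898  0.5047 -0.1491]
ft_torque [-0.1246  0.1085 -0.038 ]
yaw_y -29.227252015637763 j6 0.1460762415964155
```

View pics/c6.png

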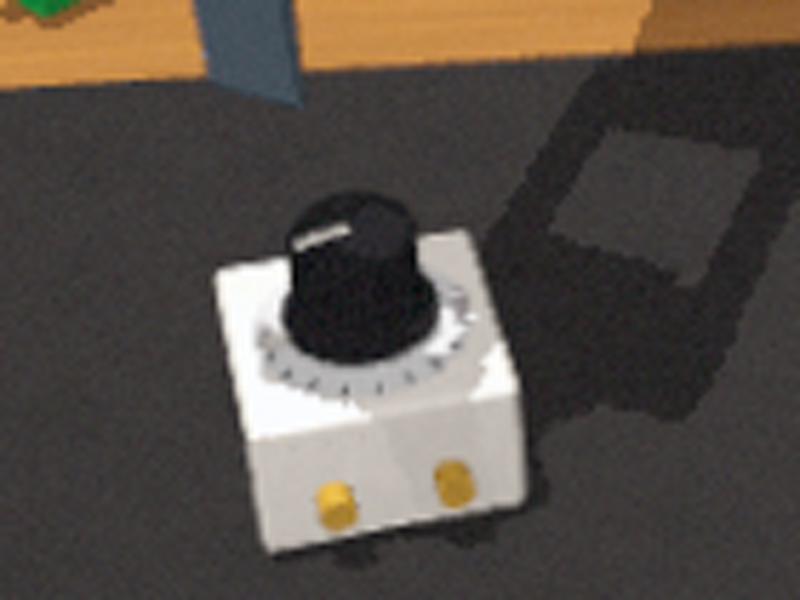

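Run:
```python
from h import *
from scipy.optimize import least_squares
def T(p): return (np.array(p)+.5)/(800/140)+[107.5,219.5]
cs=[T(p) for p in[(250,437),(520,393),(468,232),(216,270)]]
scn=np.array([(1,-1),(1,1),(-1,1),(-1,-1)])*.05
def res(v):
    c,s=np.cos(v[2]),np.sin(v[2])
    return np.concatenate([proj("scene",[v[0]+c*l[0]-s*l[1],v[1]+s*l[0]+c*l[1],.07])-p for l,p in zip(scn,cs)])
s=least_squares(res,[.585,-.21,.27]);print(s.x,np.round(s.fun,1))
for z in(.112,.118):
    a,b=at_z("scene",T((293,247)),z),at_z("scene",T((350,229)),z)
    ang=np.arctan2(*(a-b)[1::-1]);print("ptr yaw",ang,"knob",1.3-(ang-s.x[2]))
```

```text
[ 0.58760477 -0.21139056  0.168973  ] [-0.5  0.6  0.1 -0.3  0.4 -0.6 -0.   0.2]
ptr yaw -1.1749399590035297 knob 2.6439129544599025
ptr yaw -1.1749399590035319 knob 2.6439129544599043
```

Emit:
jog_arm:
  series:
    - [0, 20, -15, 0, 0]
    - [0, 350, -252, 0, 0]
    - [0, 350, -252, 0, 0]
    - [0, 350, -252, 0, 0]
    - [0, 350, -252, 0, 0]
    - [0, 350, -252, 0, 0]
    - [0, 350, -252, 0, 0]
    - [0, 350, -252, 0, 0]
    - [0, 350, -252, 0, 0]
    - [0, 350, -252, 0, 0]
  grip_force: 15

```text
clock: 13.25
ee_pos: [0.5343, 0.2226, 0.2166]
orientation: [-0.001, 0.861, 0.508, -0.001]
wrist_force: [-0.5, -0.1, 0.1]
finger_gap: 0.0142
finger_force: 0.0
```

Emit:
jog_arm:
  series:
    - [0, 0, 0, 20, 0]
    - [0, 0, 0, 50, 0]
    - [0, 0, 0, 80, 0]
    - [0, 0, 0, 100, 0]
    - [0, 0, 0, 110, 0]
    - [0, 0, 0, 110, 0]

```text
clock: 13.85
ee_pos: [0.5349, 0.2169, 0.1065]
orientation: [-0.0, 0.863, 0.506, -0.002]
wrist_force: [-0.4, -0.7, -0.8]
finger_gap: 0.0005
finger_force: 0.0
```

```bash
python3 st.py
python3 - <<'E'
from h import *
s=snap("scene");im=cv2.resize(s[200:305,290:430,::-1],(800,600),interpolation=cv2.INTER_CUBIC);cv2.imwrite("pics/c7.png",im)
E
```

```text
ee_pos [0.5362 0.2176 0.1085]
wrist_force [ 0.2069 -0.0808  0.2519]
ft_torque [-0.0896  0.064   0.0316]
yaw_y -29.24417725648889 j6 0.876090870397466
```

View pics/c7.png

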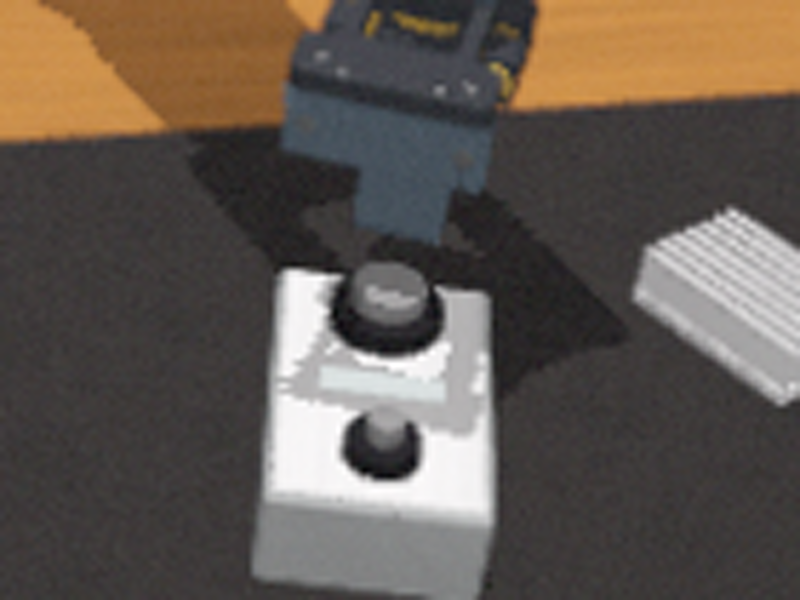

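The closed fingertips are right above the large button (388,283 in the crop), and the small button is well clear. I descend by force.

Emit:
jog_arm:
  series:
    - [0, 0, 0, 10, 0]
    - [0, 0, 0, 20, 0]
    - [0, 0, 0, 25, 0]
    - [0, 0, 0, 28, 0]
    - [0, 0, 0, 28, 0]

```text
clock: 14.5
ee_pos: [0.5355, 0.2177, 0.0804]
orientation: [-0.0, 0.863, 0.506, -0.001]
wrist_force: [-1.2, -1.7, 2.6]
finger_gap: 0.0005
finger_force: 1.2
```

Emit:
jog_arm:
  series:
    - [0, 0, 0, 2, 0]
    - [0, 0, 0, 4, 0]
    - [0, 0, 0, 4, 0]

```text
clock: 14.8
ee_pos: [0.5359, 0.2178, 0.0769]
orientation: [-0.0, 0.863, 0.506, -0.0]
wrist_force: [-3.2, -1.7, 3.7]
finger_gap: 0.0005
finger_force: 2.2
```

Emit:
jog_arm:
  series:
    - [0, 0, 0, 2, 0]
    - [0, 0, 0, 3, 0]
    - [0, 0, 0, 3, 0]

```text
clock: 15.1
ee_pos: [0.536, 0.2179, 0.0761]
orientation: [0.0, 0.863, 0.506, 0.0]
wrist_force: [-6.2, -1.9, 16.6]
finger_gap: 0.0007
finger_force: 8.5
```

Emit:
jog_arm:
  series:
    - [0, 0, 0, 1, 0]
    - [0, 0, 0, 2, 0]
    - [0, 0, 0, 2, 0]

```text
clock: 15.4
ee_pos: [0.536, 0.2179, 0.0759]
orientation: [0.0, 0.863, 0.506, 0.001]
wrist_force: [-8.3, -3.3, 27.6]
finger_gap: 0.0004
finger_force: 13.8
```

The button is solid at the bottom, about 6 mm below its measured top. I let go and rise.

Emit:
jog_arm:
  series:
    - [0, 0, 0, -5, 0]
    - [0, 0, 0, -15, 0]
    - [0, 0, 0, -40, 0]
    - [0, 0, 0, -80, 0]
    - [0, 0, 0, -120, 0]
    - [0, 0, 0, -140, 0]
    - [0, 0, 0, -140, 0]
    - [0, 0, 0, -140, 0]

```text
clock: 16.2
ee_pos: [0.5361, 0.2179, 0.2112]
orientation: [-0.0, 0.863, 0.506, 0.0]
wrist_force: [-0.1, 1.0, -0.5]
finger_gap: 0.0005
finger_force: 0.0
```

```bash
python3 st.py
python3 - <<'E'
from h import *
snap("scene","end.png")
E
```

```text
ee_pos [0.5354 0.2176 0.21  ]
wrist_force [-0.1094  0.519  -0.5197]
ft_torque [-0.0765  0.1226  0.0238]
yaw_y -29.230790509769903 j6 0.8762334398558793
```

View pics/end.png

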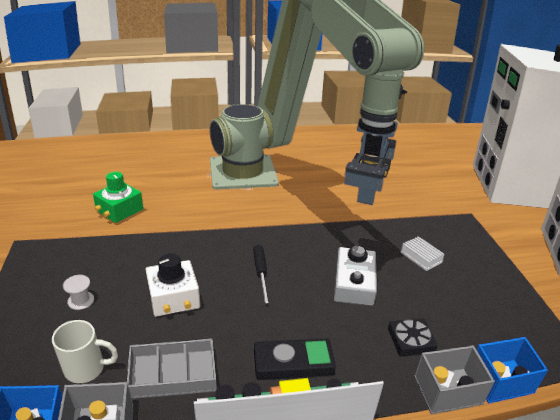

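The load box at (172,285) is in place with its pointer at the stop. The driver, spool and heat sink are undisturbed, and the arm is clear of everything.

```bash
python3 -c "
from cell import r
print(r.finish_job())"
```

```text
the job is handed in; nothing more can be done
None
```

The job is handed in: the knob is at its full-load stop (about 2.6 rad, pressed with about 17 N), the box turned only about 0.1 rad (roughly 5 mm at its edge), and the start button was pushed fully down and released, with nothing else touched.

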